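# Load the tub finisher and hold its speed lever at full

### The job

The bench finisher stands open with one turned wooden ball foot in its tub already. Pick up the other ball-shaped foot from the bench and lower it gently, without dropping it, onto the tub's floor beside the first and let go of it; then press the spring-return speed lever on the finisher's side down with the fingertips, past its first two clicks to the third (full speed, at the end of its travel), and finish while still holding it down there against its spring. Leave everything else on the bench where it is.

Things in the scene. Friction and masses are not known exactly. Their poses are not given: they have to be found in the camera images.
- ball_foot: the turned wooden ball foot (furniture foot) to be loaded: a pale wooden ball of 50 mm diameter with a flat of 26 mm diameter underneath, on which it stands, 46 mm tall, about 0.05 kg. Origin at the centre of the flat, z up. It stands on the bench at one of three places; the taper foot and the plain foot stand at the two others
- ball_foot_center (a point): centre of that ball, 21 mm above its flat
- loaded_foot: an identical ball foot that already stands in the tub, in its half away from the robot; it is to stay in the tub
- loaded_foot_center (a point): centre of the ball foot already in the tub, 21 mm above its flat
- finisher: the finisher, fixed to the bench: round grey base 248 mm across, springs, an open round tub. On its right (-y) a control pillar, 110 (x) x 70 (y) mm, 168 mm tall, centred 170 mm from the tub's axis; the speed lever is on the pillar's outer (-y) face. Origin on the bench under the tub's axis; z up; at yaw 0, x points away from the robot and y to the left. Place and yaw vary
- tub_floor (a point): centre of the tub's flat inner floor, 113 mm above the bench; axes as the finisher's. Inside, the tub is 196 mm across and 80 mm deep (rolled rim 232 mm across outside). A fixed post in the middle, 51 mm high, 32 mm across at its foot and 20 mm above, leaves a ring-shaped floor 80 mm wide
- tub_rim (a point): centre of the tub's mouth, 80 mm above tub_floor, 193 mm above the bench
- lever (a joint): angle of the speed lever (rad): 0 at rest (off), growing as it is pressed down, end stop 0.72. Three teeth at 0.13, 0.35, 0.57 click; step one is at about 0.24, two at 0.46, three from 0.66 to the stop. The pad needs 4 N to pass the first tooth, 5.5 N the second, 7 N the third, and 6 to 7 N to stay in step three. Let go, it springs back to 0 from any step
- lever_pad (a point): centre of the top of the lever's flat black rubber pad, 46 mm long (along the lever), 40 mm wide, 10 mm thick, at the front end of the steel lever. x along the lever to the pivot, z out of the top. 122 mm out from the pivot along the lever and 11 mm above its line; 178 mm above the bench at rest, 92 mm at the end stop. Free space below
- lever_hinge (a point): the lever's pivot, 120 mm above the bench, beside the pillar's outer face; axes as the finisher's, the lever turns about y. From here the lever reaches to the front (-x of the finisher), at rest 0.40 rad above level, at the end stop 0.32 rad below level
- taper_foot: bystander: a tapered wooden foot (cone) standing on the bench, 48 mm across below, 28 mm on top, 68 mm tall; origin under its centre
- plain_foot: bystander: a plain round wooden foot (cylinder) standing on the bench, 44 mm across, 50 mm tall; origin under its centre
- glue_bottle: bystander: a white glue bottle, 60 mm across, 165 mm tall; origin under its centre
- sanding_block: bystander: a cork sanding block, 115 x 65 x 30 mm; origin under its centre
- wax_tin: bystander: a round wax tin, 80 mm across, 45 mm tall; origin under its centre
- bracket: bystander: a flat plywood bracket with one corner cut off, 140 x 95 x 18 mm, lying; origin near the middle of its underside
- dust_brush: bystander: a dust brush, 190 mm long, lying along its x; origin on the bench at its middle
Things that resemble listed ones, but are neither listed nor needed, are in the scene too. What is shaped like the loaded_foot but red is not meant. What is shaped like the ball_foot but orange is not meant.

How it is judged (in metres and radians):
On the way, in this order (a step that is already met when the one before it is completed fails the run):
1. the ball foot stands or lies at rest on the tub's floor, let go (horizontal distance between ball_foot_center and tub_floor below 0.085 m and z of ball_foot_center in the frame of tub_floor between 0.012 and 0.033 m and linear speed of ball_foot below 0.05 m/s and contact force between the fingers and ball_foot below 0.1 N), for 0.2 s.
2. the lever is held down by the fingers in its third step (value of joint lever above 0.64 rad and velocity of joint lever between -0.1 and 0.1 rad/s and contact force between the fingers and lever above 2 N), for 0.3 s.
At the end, for the whole second after the job is handed in: Both ball feet are at rest on the tub's floor (each centre within 85 mm of the tub's axis and 12 to 33 mm above the floor), the fingers off the one just lowered, and the fingers hold the lever still in its third step: joint above 0.64 rad, pressed with more than 2 N (all of step 1 and all of step 2 and horizontal distance between loaded_foot_center and tub_floor below 0.085 m and z of loaded_foot_center in the frame of tub_floor between 0.012 and 0.033 m and linear speed of loaded_foot below 0.05 m/s); the arm keeps its last pose, push and grip.
It fails at once if the ball foot falls or is flung into the tub (faster than 0.7 m/s below the rim) (horizontal distance between ball_foot_center and tub_rim below 0.11 m and z of ball_foot_center in the frame of tub_rim below 0 m and linear speed of ball_foot above 0.7 m/s).
It fails at once if the ball foot is knocked or pressed hard against the finisher (over 30 N) (contact force between ball_foot and finisher above 30 N).
It fails at once if the ball foot is knocked hard against the one in the tub (over 30 N) (contact force between ball_foot and loaded_foot above 30 N).
It fails at once if another thing on the bench is moved by more than 30 mm (distance of any of taper_foot, plain_foot, glue_bottle, sanding_block, wax_tin, bracket, dust_brush from where it was at the start of the episode above 0.03 m).
It also fails if it takes over 50 s, if anything falls off the work surface, if the arm or the gripper's body presses on something with over 40 N, if the wrist force passes 120 N, or if a joint passes its speed limit or range.

### The arm

A 7-joint arm with a two-finger parallel gripper is mounted at the origin on the work surface. World frame = base frame: x ahead of the robot, y to its left, z up, the work surface at z = 0. Lengths are in m, angles in degrees, forces in N, time in s.
With the tool pointing down it reaches from about 0.4 to 0.75 m from the base axis. Payload 19.5 kg.
Tool frame: the origin (TCP) lies at the very end of the fingers, on their centre line; the grasp point (between the pads) lies 19 mm behind it; x points along the fingers, y is the direction in which the jaws open and shut, and the axes are right-handed (so a half turn about x gives the same grasp; the last joint's range is limited). The gripper opens to 85 mm and grips with 20 to 120 N. Pads are 22 mm wide; open, the fingers measure 114 mm over their backs; the gripper's body (76 mm by 85 mm) begins 54 mm behind the grasp point. The pads swing forward as they close: fully open they stand 13 mm farther back than shut.
Start: joints at [65.392, 40.479, -1.581, 85.061, 1.261, 54.483, -4.326], TCP at [0.217, -0.532, 0.207] pointing down, gripper open.
Joint ranges: [-155.06, 155.06], [-18.47, 123.98], [-90, 86.84], [0, 140.48], [-83.41, 263.41], [0, 116], [-161.91, 161.91]. Speed limits (degrees/s): [108.29, 108.29, 147.25, 147.25, 172.46, 172.46, 172.46].

### API

Orientations are given as a 3x3 rotation matrix whose columns are the frame's x, y, z axes.
In Python, from plant import * gives the robot as it stands. The module is installed in compiled form; this text tells all that it offers.
- The arm moves only by the tool jog_arm, never from a script. Its argument "steps" is a list of rows, each a list of 4 numbers: the shift along the tool's x, y, z in m, then the turn about the tool's x in rad. In form: [[dx, dy, dz, roll], ...]. A call has 1 to 20 rows; each row shifts and turns the commanded pose from where the row before left it, along the tool's axes as they then stand; what a row does not reach is not made up. A row lasts 1/10 s, in which the tool goes at most 50 mm and 8.59 degrees, less where a joint would pass 70% of its speed; a pose out of reach is approached as far as the arm can. A call is refused whole if a number of a shift passes 0.05 or a number of a turn 0.15, either way. A call with a gripper value outside its range is refused whole. "fingers" is the closure, from 0 (fully open) to 1 (shut), set as the call begins (left out, the last holds). The fingers move at their own pace and stop on an object; "newtons" is the grip in N (left out, the last holds). Time passes only in rows, so rows that do not move let the fingers close. It gives the time, the measured TCP pose, the force and the opening at its end, in the units of the state.
- sense(): the state, without advancing time (a new reading comes with each control period).
- snapshot(name): name is "scene" or "side" or "wrist"; returns (picture, depth): 384x512x3 uint8, red, green, blue; 384x512 float32, m along the optical axis (not along the pixel's ray), 0 where there is no reading.
- camera_info(name): a dict with "fx", "fy", "cx", "cy" (pixels), "R" (3x3) and "t" (3): a world point X has camera coordinates R X + t. Camera axes: x right, y down, z forward; pixel columns grow to the right and rows downward; lengths in m; the calibration is good to about 2 mm. A picture is of the moment at which its call begins: read the wrist's pose just before it. camera_info takes no time and is no camera call; for the wrist camera it gives the pose at the moment of the call.
- finish_job(): hands the job in, once; it reports no verdict.
The state is a dict: "t": time; "joints": joint angles; "qd": joint speeds; "tau": joint torques, N m; "position": TCP position; "eef_rot": TCP orientation; "contact_force": force on the tool from outside, world axes, zero at the start; "moment": the same for the moment, N m; "grip_width": opening from 0.0 (shut) to 1.0 (fully open).
Only numpy, scipy, OpenCV 4.12 (cv2) and the standard library are available. Lean on these libraries where they do the work, as an engineer would, in place of code of your own. Each camera call takes 0.05 s, during which the arm holds its last target.

## Working session

There is one attempt and no reset: what is moved stays moved. The work goes in short steps, Python scripts to look and compute and a tool call to move; the robot and the scene stay as the last step left them, time stands still between calls to the robot, and variables do not carry over. Pictures are saved under pics/ and viewed, and the job is handed in when it is done.

Besides the shell and the picture viewer there is one more tool, called after ">>>" as name(argument=value, ...) on one line, values as JSON. jog_arm: Moves the arm, as the interface text tells. Its arguments: {"type":"object","properties":{"steps":{"type":"array","items":{"type":"array","items":{"type":"number"}}},"fingers":{"type":"number"},"newtons":{"type":"number"}},"required":["steps"]}

```bash
mkdir -p pics; cat > h.py <<'E'
from plant import *
import numpy as np, cv2, pickle
def grab(names):
    for n in names:
        c=camera_info(n); p,d=snapshot(n); pickle.dump((p,d,c),open(f'{n}.pkl','wb'))
def load(n): return pickle.load(open(f'{n}.pkl','rb'))
def save(n,f,crop=None,s=1.5):
    p=load(n)[0][:,:,::-1]
    if crop: p=p[crop[1]:crop[3],crop[0]:crop[2]]
    cv2.imwrite('pics/'+f,cv2.resize(p,None,fx=s,fy=s,interpolation=cv2.INTER_CUBIC))
def cloud(n):
    p,d,c=load(n); v,u=np.mgrid[0:d.shape[0],0:d.shape[1]]
    X=np.stack([(u-c['cx'])/c['fx']*d,(v-c['cy'])/c['fy']*d,d],-1)
    W=(X-np.array(c['t']))@np.array(c['R']); W[d<=0]=np.nan
    return W
E
python3 - <<'E'
from h import *
s=sense(); print(s['t'],s['position'],s['eef_rot'],s['contact_force'])
grab(['scene','side','wrist'])
for n in ['scene','side','wrist']:
    save(n,n+'1.png'); c=load(n)[2]; print(n,-np.array(c['R']).T@np.array(c['t']),c['fx'])
E
```

```text
0.0 [ 0.21731677 -0.53203586  0.20671816] [[-4.55503436e-04  3.78164652e-01 -9.25738240e-01]
 [ 1.02913262e-03 -9.25737668e-01 -3.78164925e-01]
 [-9.99999367e-01 -1.12496284e-03  3.24951089e-05]] [-0.04761157 -0.03989801  0.20624136]
scene [1.15218995 0.13662093 1.11135191] 457.7842378022972
side [ 0.42720544 -0.93339415  0.98722251] 375.3149679737666
wrist [ 0.28763089 -0.50149103  0.37282387] 269.76660491211385
```

View pics/scene1.png

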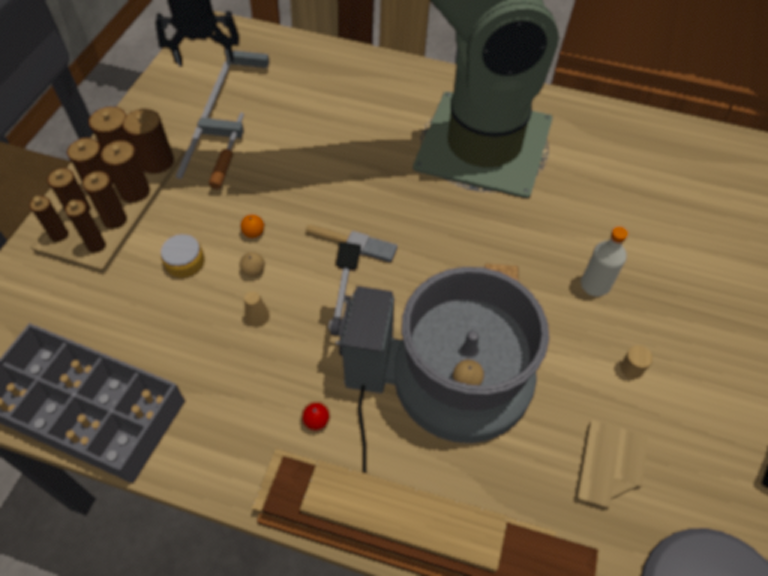

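View pics/side1.png

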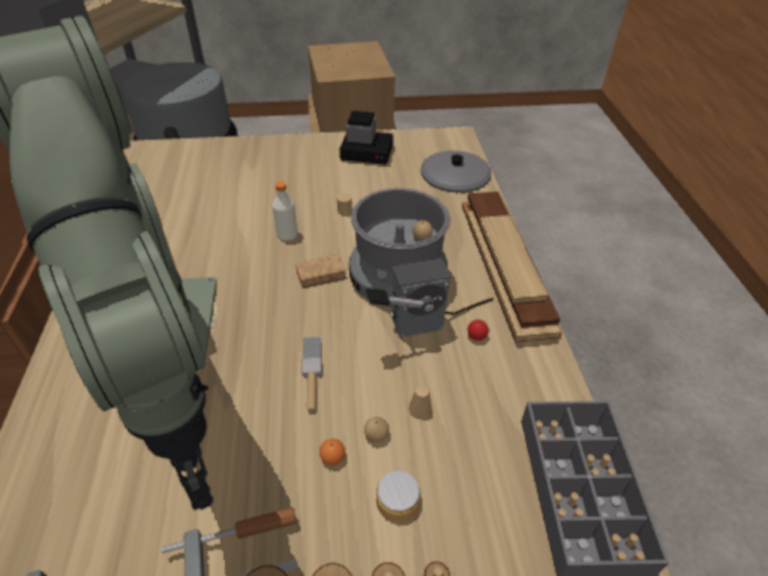

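View pics/wrist1.png

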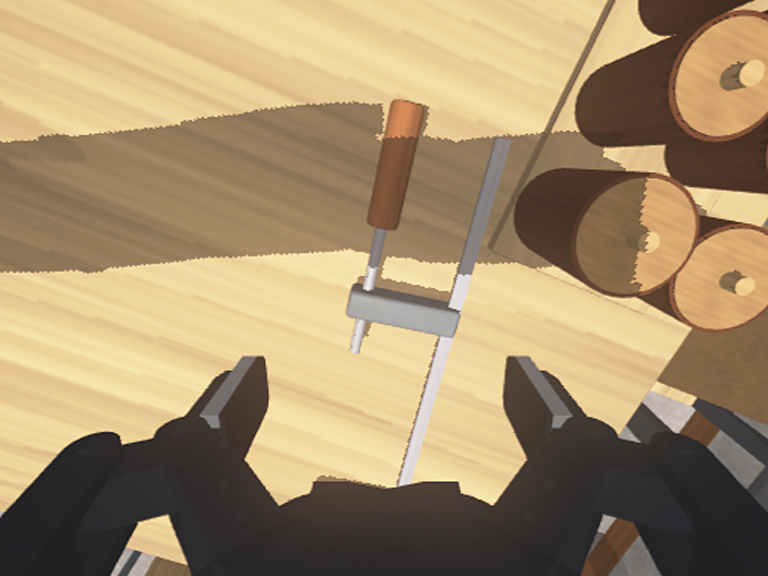

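The candidates, in picture pixels at 1.5x:
- Pale ball: scene (252,264), side (376,428).
- Orange ball: scene (252,226), side (332,452). Not meant.
- Taper foot: scene (254,307).
- Plain foot: scene (637,362).
- Red ball: scene (315,416). Not meant.
- Loaded foot in the tub: scene (468,375).

The pale ball fits `ball_foot`. The lever pad is at scene (347,255). Next I'll measure positions and make a confirming crop.

```bash
python3 - <<'E'
from h import *
def ray(n,u,v):
    p,d,c=load(n); R=np.array(c['R']);t=np.array(c['t'])
    return -R.T@t, R.T@np.array([(u-c['cx'])/c['fx'],(v-c['cy'])/c['fy'],1.])
def onz(n,u,v,z):
    o,r=ray(n,u,v); return o+r*(z-o[2])/r[2]
# cloud points
for n in ['scene','side']:
    W=cloud(n); p=load(n)[0]
    pts={'scene':{'ball':(168,176),'orange':(168,150),'taper':(169,198),'plain':(425,240),'tin':(121,168),'pad':(231,170),'pad2':(231,166),'loaded':(312,250),'post':(315,226),'pillar':(248,203)},
     'side':{'ball':(251,285),'orange':(221,301),'taper':(280,266),'plain':(229,134),'tin':(266,328),'pad':(264,200),'loaded':(282,153),'post':(267,152)}}[n]
    for k,(u,v) in pts.items(): print(n,k,np.round(W[v,u],4),p[v,u])
save('side','crop_ball_side.png',(200,240,310,350),6)
save('scene','crop_ball_scene.png',(110,120,250,240),5)
save('side','crop_fin_side.png',(220,110,350,240),6)
save('scene','crop_fin_scene.png',(190,140,380,300),4)
E
```

```text
scene ball [ 0.4997 -0.339   0.0369] [132 106  65]
scene orange [ 0.412  -0.3787  0.0367] [173  87   0]
scene taper [ 0.5856 -0.2917  0.0695] [162 132  84]
scene plain [0.4812 0.3881 0.0488] [164 134  85]
scene tin [ 0.522  -0.4751  0.0453] [145 144 147]
scene pad [ 0.5147 -0.135   0.1738] [29 30 27]
scene pad2 [ 0.5061 -0.138   0.1785] [27 29 26]
scene loaded [0.6585 0.1164 0.1555] [136 110  68]
scene post [0.5968 0.1073 0.1596] [76 74 77]
scene pillar [ 0.5926 -0.0628  0.1702] [66 65 67]
side ball [ 0.4897 -0.3611  0.0452] [154 129  95]
side orange [ 0.4025 -0.4015  0.0426] [187 109  57]
side taper [ 0.5799 -0.3139  0.0578] [115  95  68]
side plain [0.4683 0.3647 0.0492] [148 122  90]
side tin [ 0.5164 -0.4904  0.0423] [178 175 176]
side pad [ 0.5519 -0.1338  0.1539] [126 123 121]
side loaded [0.6452 0.0966 0.1485] [152 126  94]
side post [0.5907 0.0948 0.1584] [74 71 73]
```

View pics/crop_ball_side.png

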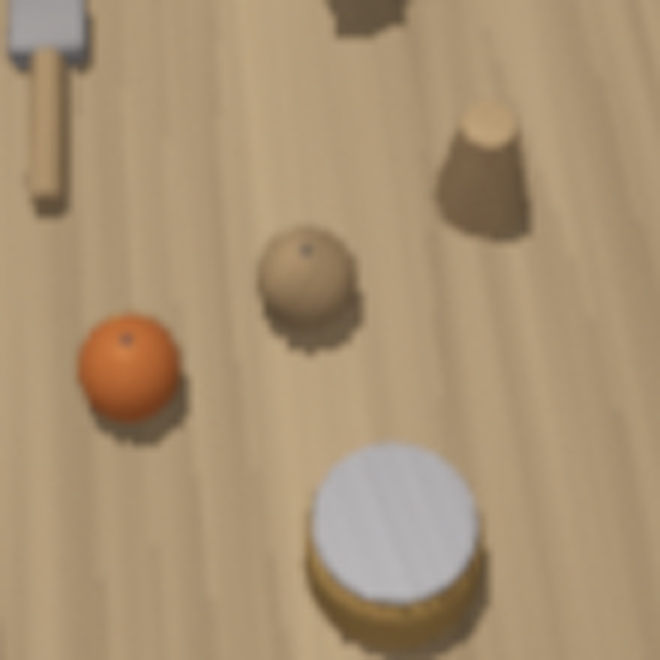

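View pics/crop_fin_side.png

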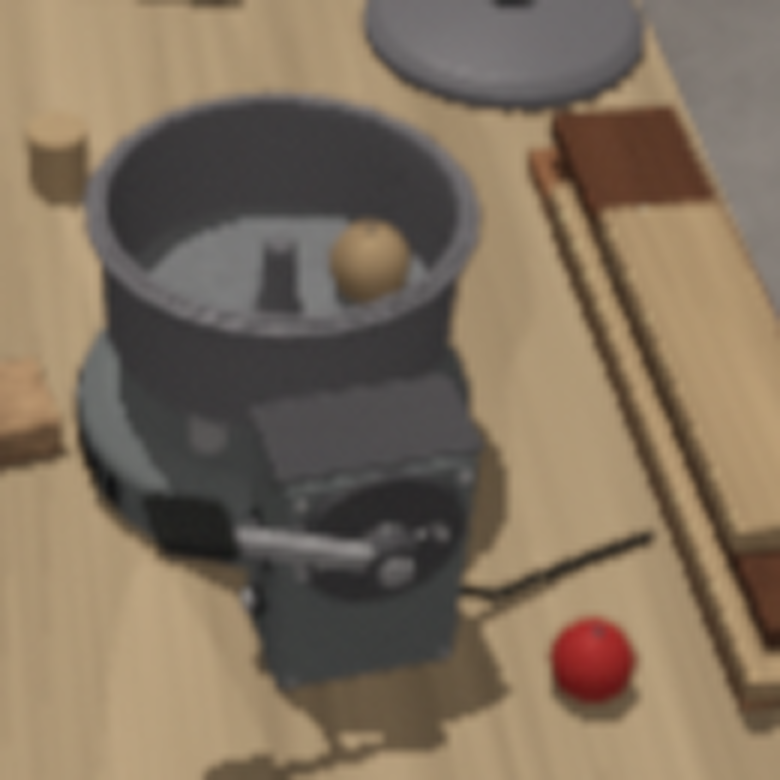

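View pics/crop_fin_scene.png

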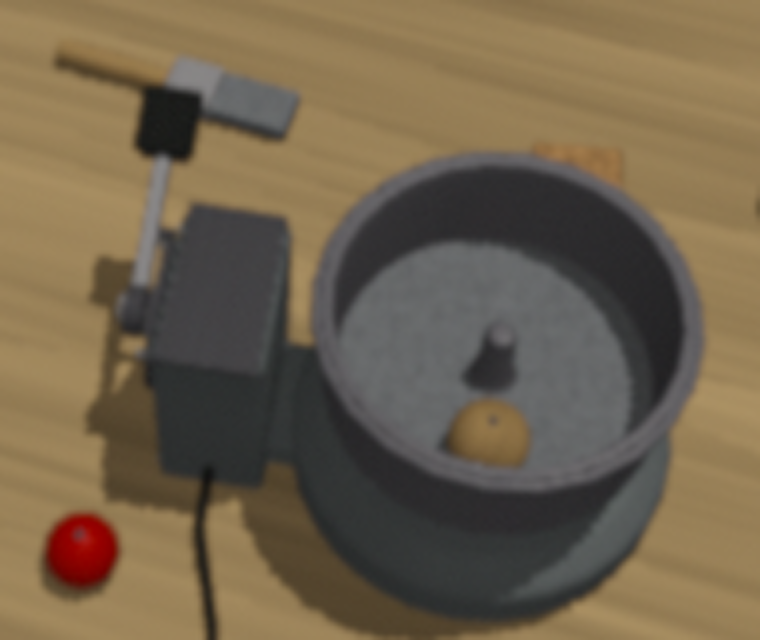

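The crop confirms it: the pale ball (side crop ~(307,275)) stands between the taper foot and the orange ball. Next I'll fit its position and the finisher's pose.

```bash
cat >> h.py <<'E'
from scipy.optimize import least_squares
def sphere(P,r=.025):
    f=lambda c:np.linalg.norm(P-c,axis=1)-r
    return least_squares(f,P.mean(0)-[0,0,.015],loss='soft_l1',f_scale=.002).x
def near(n,c,rad,zmin,zmax):
    W=cloud(n); m=(np.hypot(W[...,0]-c[0],W[...,1]-c[1])<rad)&(W[...,2]>zmin)&(W[...,2]<zmax)
    return W[m],m
E
python3 - <<'E'
from h import *
for n in ['scene','side']:
    for k,c,z0,z1 in [('ball',(.493,-.35),.008,.06),('loaded',(.65,.105),.12,.17),('orange',(.405,-.39),.008,.06)]:
        P,_=near(n,c,.035,z0,z1); print(n,k,len(P),sphere(P))
    P,_=near(n,(.6,.1),.16,.186,.21); 
    f=lambda q:np.hypot(P[:,0]-q[0],P[:,1]-q[1])-.107
    r=least_squares(f,[.6,.1],loss='soft_l1',f_scale=.003).x
    print('rim',len(P),r,np.hypot(P[:,0]-r[0],P[:,1]-r[1]).mean(),P[:,2].max())
    P,_=near(n,(.6,-.07),.075,.162,.175); q=cv2.minAreaRect((P[:,:2]*1000).astype(np.float32)); print('pillar',len(P),q)
    W=cloud(n);p=load(n)[0].astype(int)
    m=(p.max(2)<45)&(abs(W[...,0]-.5)<.05)&(abs(W[...,1]+.14)<.05)&(W[...,2]>.14)
    P=W[m]; print('pad',len(P),P.mean(0),cv2.minAreaRect((P[:,:2]*1000).astype(np.float32)), P.min(0),P.max(0))
    print('all taper', near(n,(.58,-.3),.03,.06,.08)[0].mean(0))
E
```

```text
scene ball 229 [ 0.4900305  -0.34794822  0.01939396]
scene loaded 289 [0.64618251 0.11444491 0.13263999]
scene orange 208 [ 0.40173526 -0.38648982  0.01979493]
rim 1490 [0.5921738 0.1053731] 0.10791524369520479 0.19924644804189584
pillar 1096 ((615.2142333984375, -66.22312927246094), (115.59506225585938, 75.13428497314453), 8.440821647644043)
pad 201 [ 0.51535982 -0.13258516  0.17539566] ((515.0672607421875, -132.45458984375), (39.205902099609375, 33.31732177734375), 8.191123008728027) [ 0.49506522 -0.15011439  0.16447862] [ 0.5348511  -0.1151056   0.18749082]
all taper [ 0.58704059 -0.29519853  0.06576314]
side ball 233 [ 0.49081023 -0.34969501  0.01922272]
side loaded 144 [0.64695364 0.11285045 0.13117609]
side orange 248 [ 0.40320508 -0.38907419  0.01893629]
rim 471 [0.58979363 0.09915283] 0.10742467791936154 0.19355638296615832
pillar 534 ((613.4443359375, -54.42826843261719), (115.50485229492188, 110.7217025756836), 3.7447962760925293)
pad 118 [ 0.5119974  -0.14053212  0.17614944] ((512.5175170898438, -139.6383819580078), (40.27915954589844, 39.67630386352539), 7.085810661315918) [ 0.49060516 -0.15896541  0.16637718] [ 0.53372507 -0.11961736  0.1863053 ]
all taper [ 0.58493257 -0.30224607  0.06531555]
```

Measured positions:
- Ball: about (0.490, -0.349).
- Tub axis: about (0.591, 0.102), yaw about 8.3°.
- Pad: about (0.513, -0.137).

The current tool yaw already suits both the grasp and the placing. I'll move to above the ball.

>>> jog_arm(steps=[[0.0087,-0.0066,-0.0322,0],[0.0087,-0.0066,-0.0322,0],[0.0087,-0.0066,-0.0322,0],[0.0087,-0.0066,-0.0322,0],[0.0087,-0.0066,-0.0322,0],[0.0087,-0.0066,-0.0322,0],[0.0087,-0.0066,-0.0322,0],[0.0087,-0.0066,-0.0322,0],[0.0087,-0.0066,-0.0322,0],[0.0087,-0.0066,-0.0322,0],[0,0,0,0],[0,0,0,0]], fingers=0, newtons=25)

```text
t: 1.35
position: [0.4905, -0.3491, 0.1198]
eef_rot: [[-0.001, 0.379, -0.925], [0.0, -0.925, -0.379], [-1.0, -0.001, 0.001]]
contact_force: [-0.7, 0.0, 0.6]
grip_width: 1.0
```

```bash
python3 - <<'E'
from h import *
s=sense(); print(s['t'],s['position'],np.round(s['eef_rot'],4).tolist())
grab(['wrist','scene','side']); save('wrist','wrist2.png')
for n in ['wrist','scene','side']:
    P,_=near(n,(.49,-.349),.035,.012,.05)
    if len(P)>30: print(n,len(P),sphere(P))
E
```

```text
1.35 [ 0.49047392 -0.34910031  0.11977648] [[-0.0009, 0.379, -0.9254], [0.0003, -0.9254, -0.379], [-1.0, -0.0006, 0.0007]]
wrist 1836 [ 0.48899538 -0.34507881  0.0205218 ]
scene 227 [ 0.49037968 -0.34759247  0.01945997]
side 230 [ 0.49104163 -0.34969733  0.01918808]
```

View pics/wrist2.png

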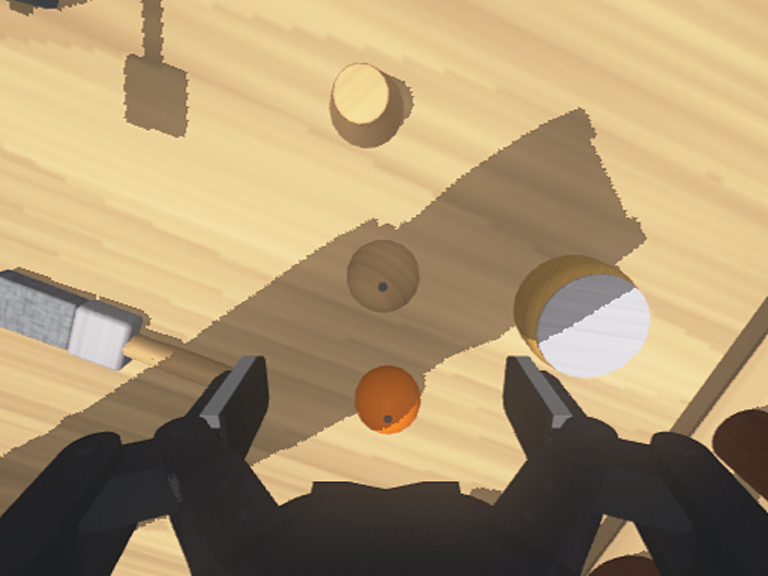

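The wrist view shows the pale ball at (383,276), centred between the fingers, with the orange ball at (388,400). The brush handle ends near the left finger, so I'll check that clearance.

```bash
python3 - <<'E'
from h import *
for n in ['scene','side','wrist']:
    W=cloud(n); m=(W[...,2]>.007)&(W[...,2]<.06)
    d=W[...,:2]-np.array([.490,-.348]); j=d@np.array([.379,-.9254]); k=d@np.array([-.9254,-.379])
    mm=m&(abs(k)<.03)&(abs(j)<.12)&(abs(j)>.03); 
    print(n,mm.sum(),np.round(np.sort(j[mm])[[0,-1]],3) if mm.any() else '')
    for s in (-1,1):
        q=mm&(s*j>0)
        if q.any(): i=np.argmin(np.where(q,abs(j),9)); print(s,q.sum(),W.reshape(-1,3)[i],j.flat[i],k.flat[i])
E
```

```text
scene 159 [0.095 0.12 ]
1 159 [ 0.49995472 -0.44650152  0.02463452] 0.09492614821567477 0.028119976652117244
side 52 [0.101 0.12 ]
1 52 [ 0.5051752  -0.45126913  0.03928559] 0.10131665646014221 0.02509587511389526
wrist 1560 [0.093 0.12 ]
1 1560 [ 0.49920433 -0.44486812  0.03006032] 0.09313019689542612 0.02819533476059122
```

The descent is clear, so I'll go down and grip.

>>> jog_arm(steps=[[0.02,-0.0015,0,0],[0.02,0,0,0],[0.02,0,0,0],[0.018,0,0,0],[0.015,0,0,0],[0.012,0,0,0],[0.009,0,0,0],[0,0,0,0],[0,0,0,0]], fingers=0)

```text
t: 2.4
position: [0.4901, -0.3482, 0.0066]
eef_rot: [[0.0, 0.378, -0.926], [-0.0, -0.926, -0.378], [-1.0, 0.0, -0.0]]
contact_force: [0.3, 0.0, 0.2]
grip_width: 0.998
```

>>> jog_arm(steps=[[0,0,0,0],[0,0,0,0],[0,0,0,0],[0,0,0,0],[0,0,0,0],[0,0,0,0],[0,0,0,0],[0,0,0,0],[0,0,0,0],[0,0,0,0]], fingers=1, newtons=25)

```text
t: 3.4
position: [0.4902, -0.348, 0.0067]
eef_rot: [[0.0, 0.378, -0.926], [0.0, -0.926, -0.378], [-1.0, 0.0, -0.0]]
contact_force: [-1.0, 1.2, 6.7]
grip_width: 0.48
```

>>> jog_arm(steps=[[-0.005,0,0,0],[-0.01,0,0,0],[-0.02,0,0,0],[-0.03,0,0,0],[-0.03,0,0,0],[-0.03,0,0,0],[-0.03,0,0,0],[-0.03,0,0,0],[-0.03,0,0,0],[-0.02,0,0,0],[-0.015,0,0,0],[0,0,0,0],[0,0,0,0]])

```text
t: 4.7
position: [0.4898, -0.3479, 0.2561]
eef_rot: [[-0.0, 0.378, -0.926], [0.0, -0.926, -0.378], [-1.0, -0.0, -0.0]]
contact_force: [-0.8, -0.0, -0.8]
grip_width: 0.478
```

```bash
python3 - <<'E'
from h import *
s=sense(); print(s['t'],s['position'],s['grip_width'],s['contact_force'])
grab(['wrist','side']); save('wrist','wrist3.png')
P,_=near('wrist',s['position'][:2],.03,.2,.32); print(len(P), P[:,2].min() if len(P) else 0,P[:,2].max() if len(P) else 0)
save('side','side3.png')
E
```

```text
4.7 [ 0.48980488 -0.34789824  0.25612622] 0.47847240973462524 [-0.77981213 -0.01586258 -0.83346523]
7167 0.26149458162183387 0.3199986577483328
```

View pics/wrist3.png

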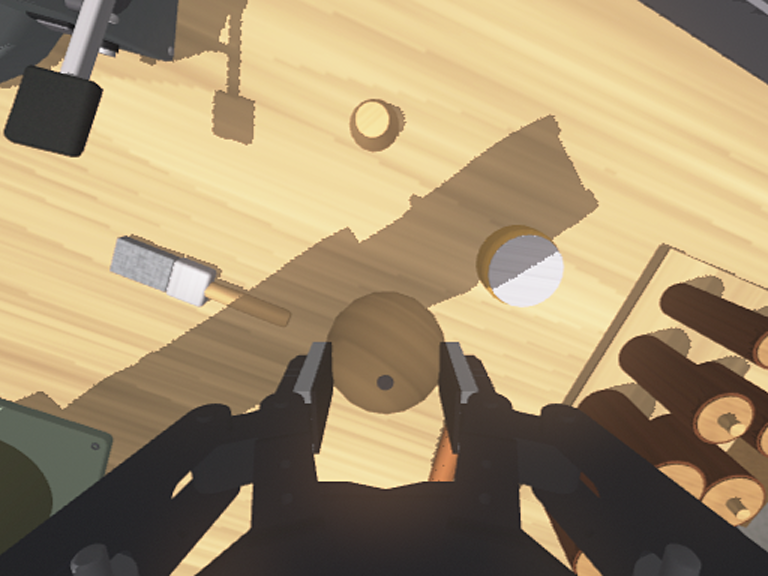

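View pics/side3.png

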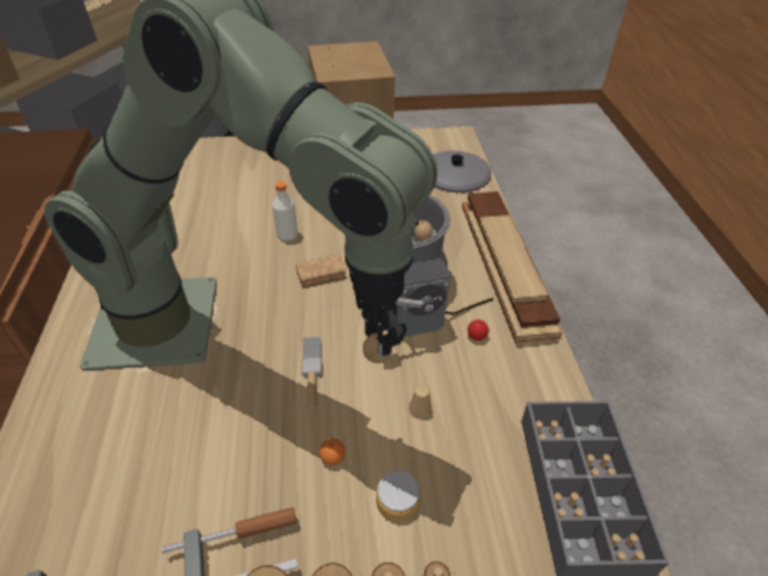

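```bash
python3 - <<'E'
from h import *
p,d,c=load('wrist'); W=cloud('wrist'); v,u=np.mgrid[0:384,0:512]
m=(np.hypot(u-257,v-232)<32)&(d<.25)&(d>.05); P=W[m]; print(m.sum(),sphere(P))
for n in ['scene','side']:
    if n=='scene': grab(['scene'])
    P,_=near(n,(.598,.1),.15,.186,.205)
    for R in (.107,): 
        r=least_squares(lambda q:np.hypot(P[:,0]-q[0],P[:,1]-q[1])-q[2],[.6,.1,.107],loss='soft_l1',f_scale=.003).x; print(n,len(P),r)
E
```

```text
3195 [ 0.48901975 -0.3457078   0.26998737]
scene 1490 [0.59197929 0.10517184 0.10781636]
side 165 [0.58967459 0.09925092 0.10755145]
```

The ball is held with its centre 14 mm above the TCP. I'll carry it over the tub's near half.

>>> jog_arm(steps=[[0,-0.01,-0.0058,0],[0,-0.02,-0.0115,0],[0,-0.027,-0.0155,0],[0,-0.027,-0.0155,0],[0,-0.027,-0.0155,0],[0,-0.027,-0.0155,0],[0,-0.027,-0.0155,0],[0,-0.027,-0.0155,0],[0,-0.027,-0.0155,0],[0,-0.027,-0.0155,0],[0,-0.027,-0.0155,0],[0,-0.027,-0.0155,0],[0,-0.027,-0.0155,0],[0,-0.027,-0.0155,0],[0,-0.0153,-0.0095,0],[0,-0.009,-0.005,0],[0,0,0,0],[0,0,0,0]])

```text
t: 6.65
position: [0.5484, 0.0837, 0.2562]
eef_rot: [[-0.0, 0.378, -0.926], [-0.0, -0.926, -0.378], [-1.0, 0.0, 0.0]]
contact_force: [-0.2, -0.6, -0.8]
grip_width: 0.484
```

```bash
python3 - <<'E'
from h import *
s=sense(); print(s['t'],s['position'],s['grip_width'],s['contact_force'])
grab(['wrist','side','scene']); save('wrist','wrist4.png')
save('scene','scene4.png',(190,120,390,300),4)
W=cloud('wrist')
P,_=near('wrist',(.591,.102),.13,.186,.202); r=least_squares(lambda q:np.hypot(P[:,0]-q[0],P[:,1]-q[1])-.107,[.6,.1],loss='soft_l1',f_scale=.003).x; print(len(P),r)
E
```

```text
6.65 [0.548379   0.08370196 0.25618792] 0.48448563720356264 [-0.19912147 -0.61357716 -0.75333549]
11168 [0.58782245 0.10726672]
```

View pics/wrist4.png

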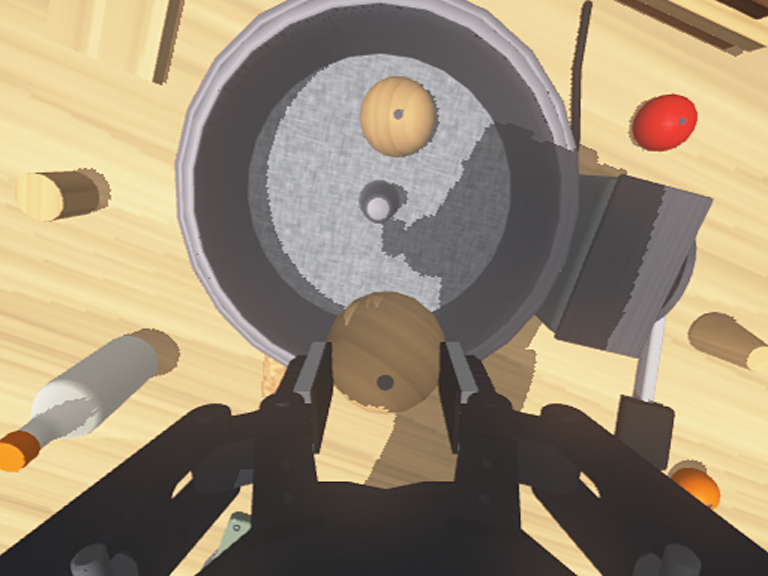

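View pics/scene4.png

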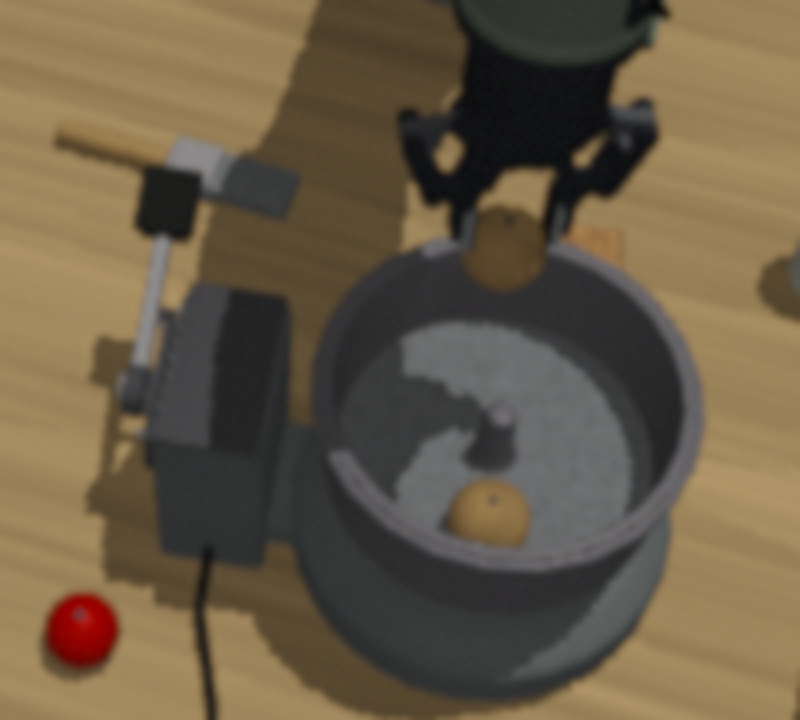

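The ball hangs clear over the near half; in the wrist view the post is at (377,205) and the loaded foot at (398,115). Lowering in stages.

>>> jog_arm(steps=[[0.01,-0.002,0,0],[0.015,0,0,0],[0.015,0,0,0],[0.015,0,0,0],[0.015,0,0,0],[0.015,0,0,0],[0.015,0,0,0],[0.01,0,0,0],[0.007,0,0,0],[0,0,0,0],[0,0,0,0]])

```text
t: 7.9
position: [0.548, 0.0864, 0.1395]
eef_rot: [[0.0, 0.378, -0.926], [0.0, -0.926, -0.378], [-1.0, 0.0, -0.0]]
contact_force: [-0.4, -0.2, 0.8]
grip_width: 0.477
```

>>> jog_arm(steps=[[0.003,0,0,0],[0.003,0,0,0],[0.003,0,0,0],[0.003,0,0,0],[0.002,0,0,0],[0.002,0,0,0],[0,0,0,0],[0,0,0,0]])

```text
t: 8.7
position: [0.5478, 0.0864, 0.1232]
eef_rot: [[-0.0, 0.378, -0.926], [0.0, -0.926, -0.378], [-1.0, -0.0, -0.0]]
contact_force: [0.4, 0.3, -0.3]
grip_width: 0.476
```

```bash
python3 - <<'E'
from h import *
s=sense(); print(s['t'],s['position'],s['grip_width'],s['contact_force'])
grab(['scene']); save('scene','scene5.png',(190,120,390,300),4)
E
```

```text
8.7 [0.54783952 0.08638176 0.12324321] 0.4763274174443561 [ 0.38420426  0.3109692  -0.31437859]
```

View pics/scene5.png

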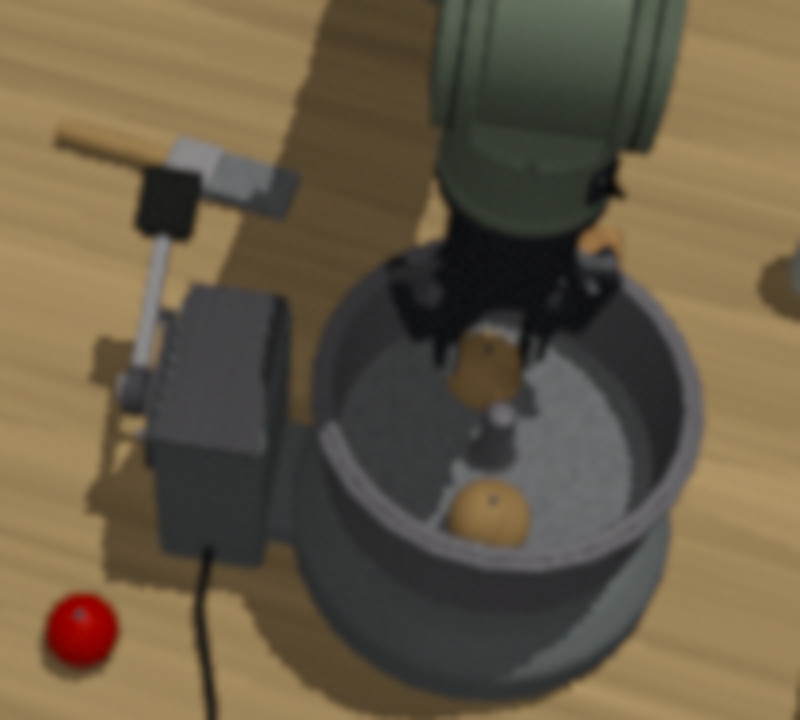

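>>> jog_arm(steps=[[0.001,0,0,0],[0.001,0,0,0],[0.001,0,0,0],[0,0,0,0],[0,0,0,0]])

```text
t: 9.25
position: [0.5478, 0.0864, 0.1202]
eef_rot: [[-0.0, 0.378, -0.926], [0.0, -0.926, -0.378], [-1.0, -0.0, 0.0]]
contact_force: [-0.3, 0.6, -1.5]
grip_width: 0.477
```

>>> jog_arm(steps=[[0.001,0,0,0],[0,0,0,0],[0,0,0,0]])

```text
t: 9.55
position: [0.5481, 0.0864, 0.1197]
eef_rot: [[0.001, 0.378, -0.926], [0.0, -0.926, -0.378], [-1.0, 0.0, -0.001]]
contact_force: [-0.9, -0.7, 9.3]
grip_width: 0.479
```

The force has risen to 9 N, so the foot is on the floor. I'll open part way.

>>> jog_arm(steps=[[0,0,0,0],[0,0,0,0],[0,0,0,0],[0,0,0,0],[0,0,0,0],[0,0,0,0]], fingers=0.3)

```text
t: 10.15
position: [0.5478, 0.0864, 0.1192]
eef_rot: [[-0.0, 0.378, -0.926], [0.0, -0.926, -0.378], [-1.0, -0.0, 0.0]]
contact_force: [0.9, 0.1, -0.3]
grip_width: 0.702
```

```bash
python3 - <<'E'
from h import *
s=sense(); print(s['t'],s['position'],s['grip_width'],s['contact_force'])
grab(['wrist']); save('wrist','wrist6.png')
E
```

```text
10.15 [0.54780505 0.08638246 0.1191945 ] 0.7024026018089637 [ 0.89035802  0.09058742 -0.30669567]
```

View pics/wrist6.png

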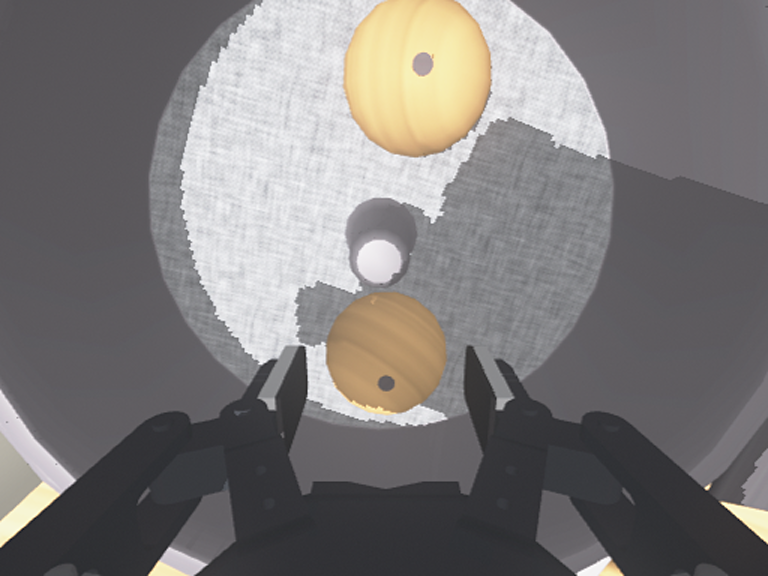

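The foot stands free on the floor at (387,350), with gaps to both fingers. I'll lift straight out, then close the fingers over the lever.

>>> jog_arm(steps=[[-0.005,0,0,0],[-0.01,0,0,0],[-0.02,0,0,0],[-0.03,0,0,0],[-0.03,0,0,0],[-0.03,0,0,0],[-0.016,0,0,0],[0,0,0,0]])

```text
t: 11.0
position: [0.5485, 0.0865, 0.263]
eef_rot: [[0.004, 0.378, -0.926], [0.001, -0.926, -0.378], [-1.0, 0.001, -0.004]]
contact_force: [-0.9, 0.1, -0.1]
grip_width: 0.701
```

>>> jog_arm(steps=[[0,0.015,0.009,0],[0,0.025,0.0155,0],[0,0.03,0.0185,0],[0,0.03,0.0185,0],[0,0.03,0.0185,0],[0,0.03,0.0185,0],[0,0.022,0.014,0],[0,0.01,0.0065,0],[0,0,0,0],[0,0,0,0],[0,0,0,0],[0,0,0,0],[0,0,0,0]], fingers=1)

```text
t: 12.3
position: [0.5104, -0.1357, 0.2602]
eef_rot: [[-0.0, 0.379, -0.925], [0.0, -0.925, -0.379], [-1.0, -0.0, -0.0]]
contact_force: [-0.3, 0.7, 0.4]
grip_width: 0.005
```

```bash
python3 - <<'E'
from h import *
s=sense(); print(s['t'],s['position'],s['grip_width'],s['contact_force'])
grab(['wrist','scene','side']); save('wrist','wrist7.png'); save('scene','scene7.png',(190,120,390,300),4)
for n in ['wrist','scene','side']:
    P,_=near(n,(.5478,.0864),.03,.117,.18); print(n,len(P),sphere(P) if len(P)>20 else '')
    P,_=near(n,(.6465,.1137),.03,.12,.18); print(n,len(P),sphere(P) if len(P)>20 else '')
    W=cloud(n);p=load(n)[0].astype(int)
    m=(p.max(2)<60)&(abs(W[...,0]-.513)<.035)&(abs(W[...,1]+.137)<.035)&(W[...,2]>.14)&(W[...,2]<.195)
    P=W[m]; print('pad',len(P),P.min(0),P.max(0)) if len(P) else 0
E
```

```text
12.3 [ 0.51040362 -0.13568623  0.26019857] 0.004859147302083654 [-0.34986529  0.73122127  0.40586669]
wrist 2616 [0.54745178 0.08888703 0.13361343]
wrist 0 
pad 2 [ 0.53370543 -0.14745707  0.16734984] [ 0.53523997 -0.14568545  0.16773869]
scene 299 [0.54821244 0.08613447 0.13256841]
scene 290 [0.64615542 0.11471696 0.13260781]
pad 270 [ 0.48884692 -0.15359887  0.15805097] [ 0.53766999 -0.11185201  0.18633856]
side 0 
side 142 [0.64702944 0.11258914 0.13137877]
pad 135 [ 0.49074472 -0.15940448  0.16129379] [ 0.53421456 -0.11730186  0.18514522]
```

View pics/wrist7.png

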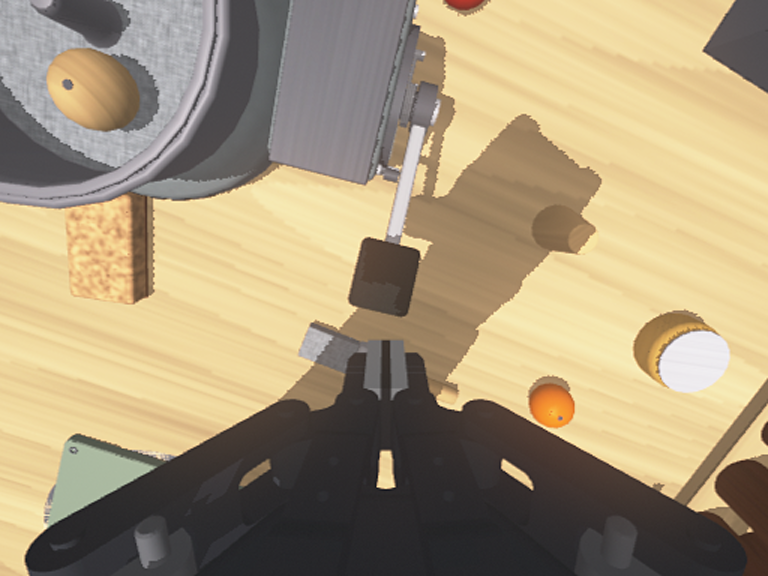

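View pics/scene7.png

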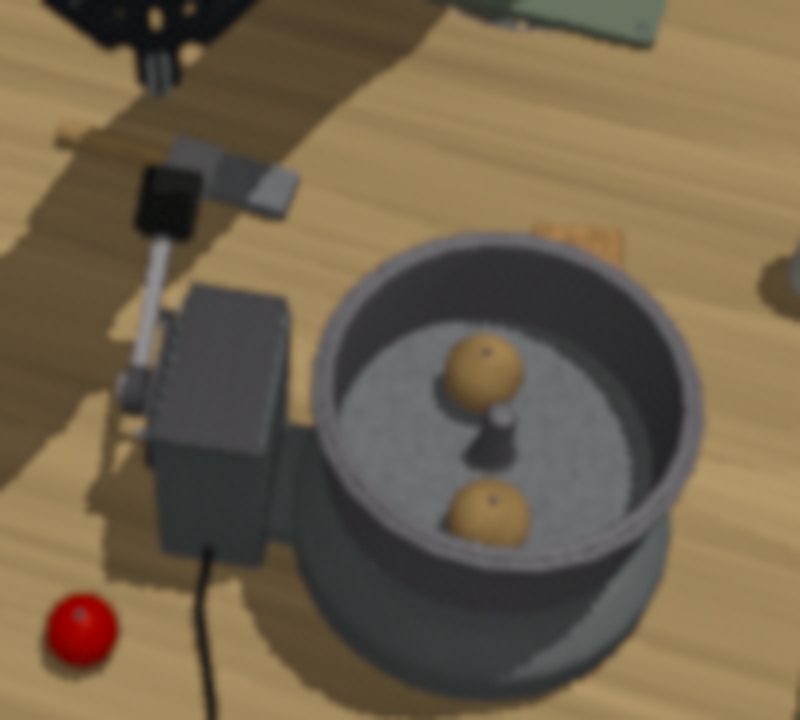

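Both feet stand in the tub, with fitted centres about 19 mm above its floor. The fingers are shut above the pad, so I'll descend to it.

>>> jog_arm(steps=[[0.015,0,0,0],[0.02,0,0,0],[0.02,0,0,0],[0.01,0,0,0],[0.007,0,0,0],[0.004,0,0,0],[0,0,0,0],[0,0,0,0]])

```text
t: 13.25
position: [0.5105, -0.1364, 0.1847]
eef_rot: [[0.001, 0.378, -0.926], [-0.0, -0.926, -0.378], [-1.0, 0.0, -0.001]]
contact_force: [-0.2, 0.1, -0.4]
grip_width: -0.003
```

>>> jog_arm(steps=[[0.006,-0.0003,0.0015,0],[0.006,-0.0005,0.002,0],[0.006,-0.0005,0.002,0],[0.006,-0.0005,0.002,0],[0,0,0,0],[0,0,0,0]])

```text
t: 13.85
position: [0.5027, -0.1375, 0.1602]
eef_rot: [[-0.0, 0.378, -0.926], [0.0, -0.926, -0.378], [-1.0, -0.0, -0.0]]
contact_force: [-0.1, -0.7, 2.3]
grip_width: 0.003
```

```bash
python3 - <<'E'
from h import *
s=sense(); print(s['t'],s['position'],s['grip_width'],s['contact_force'])
grab(['scene','side']); save('side','side8.png',(220,110,350,240),6); save('scene','scene8.png',(190,120,390,300),4)
E
```

```text
13.85 [ 0.50267606 -0.13752036  0.1602348 ] 0.0025008156876898846 [-0.09402622 -0.68276535  2.28777456]
```

View pics/scene8.png

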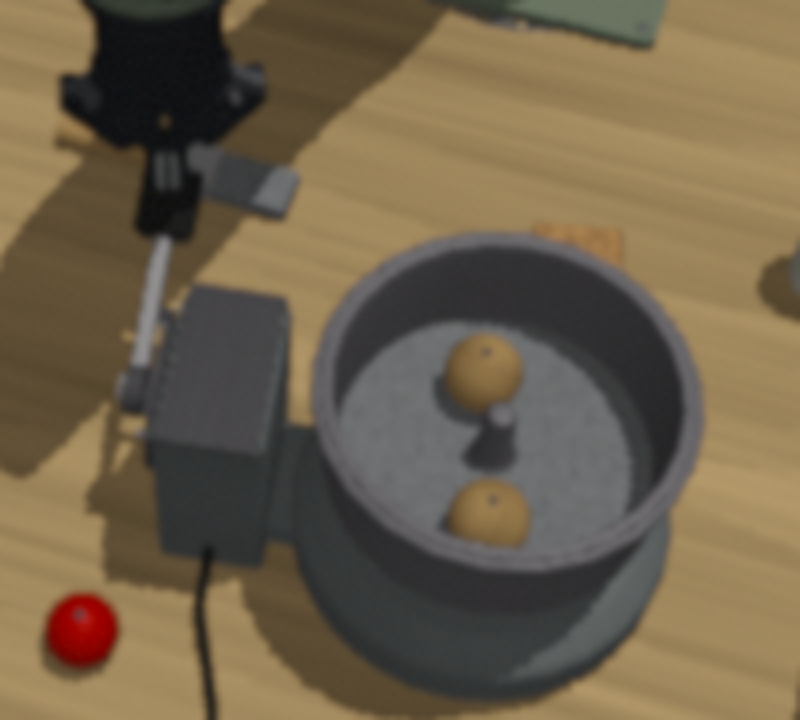

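View pics/side8.png

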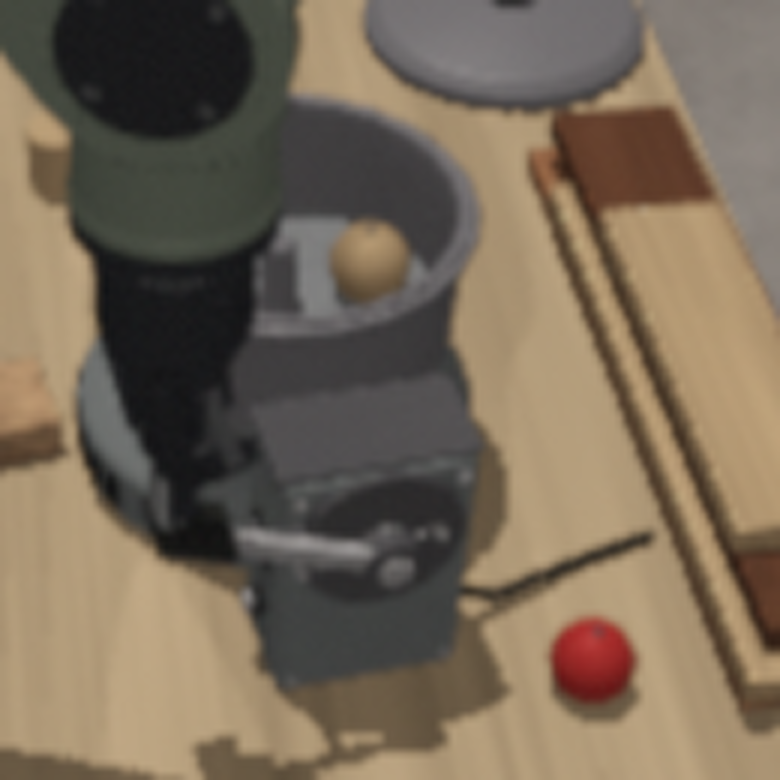

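The tips are on the pad and the lever is moving (pad at scene crop (165,215)). I'll press on.

>>> jog_arm(steps=[[0.005,-0.0003,0.001,0],[0.005,-0.0003,0.001,0],[0.005,0,0.001,0],[0.005,0,0,0],[0.005,0,0,0],[0.005,0,0,0],[0.005,0,0,0],[0.005,0,0,0],[0.005,0,-0.001,0],[0.005,0,-0.001,0],[0.004,0,0,0],[0.003,0,0,0],[0.003,0,0,0],[0,0,0,0],[0,0,0,0]])

```text
t: 15.45
position: [0.501, -0.1374, 0.0999]
eef_rot: [[-0.001, 0.378, -0.926], [0.0, -0.926, -0.378], [-1.0, -0.001, 0.001]]
contact_force: [-4.8, -0.8, 6.2]
grip_width: 0.003
```

>>> jog_arm(steps=[[0.002,0,0,0],[0.002,0,0,0],[0.002,0,0,0],[0,0,0,0],[0,0,0,0]])

```text
t: 15.95
position: [0.501, -0.1375, 0.0941]
eef_rot: [[-0.001, 0.378, -0.926], [0.0, -0.926, -0.378], [-1.0, -0.0, 0.001]]
contact_force: [-4.9, -0.6, 6.3]
grip_width: -0.003
```

>>> jog_arm(steps=[[0.002,0,0,0],[0.001,0,0,0],[0.001,0,0,0],[0,0,0,0],[0,0,0,0]])

```text
t: 16.45
position: [0.5012, -0.1374, 0.0901]
eef_rot: [[-0.001, 0.378, -0.926], [0.0, -0.926, -0.378], [-1.0, -0.0, 0.001]]
contact_force: [-4.4, -0.1, 6.8]
grip_width: -0.005
```

>>> jog_arm(steps=[[0.001,0,0,0],[0.001,0,0,0],[0,0,0,0],[0,0,0,0]])

```text
t: 16.85
position: [0.5013, -0.1374, 0.0881]
eef_rot: [[-0.0, 0.378, -0.926], [0.0, -0.926, -0.378], [-1.0, -0.0, 0.0]]
contact_force: [-4.3, -0.8, 6.5]
grip_width: -0.003
```

>>> jog_arm(steps=[[0.001,0,0,0],[0.001,0,0,0],[0,0,0,0],[0,0,0,0]])

```text
t: 17.25
position: [0.5013, -0.1374, 0.0861]
eef_rot: [[-0.0, 0.378, -0.926], [0.0, -0.926, -0.378], [-1.0, -0.0, 0.0]]
contact_force: [-2.8, -1.5, 6.7]
grip_width: -0.003
```

```bash
python3 - <<'E'
from h import *
s=sense(); print(s['t'],s['position'],s['grip_width'],s['contact_force'],s['moment'])
grab(['scene','side']); save('side','side9.png',(220,110,350,240),6); save('scene','scene9.png',(190,120,390,300),4)
E
```

```text
17.25 [ 0.50134765 -0.13741128  0.08613542] -0.0031523273126839993 [-2.81273414 -1.50269437  6.69612185] [-0.09495675  0.74788822 -0.02533122]
```

View pics/side9.png

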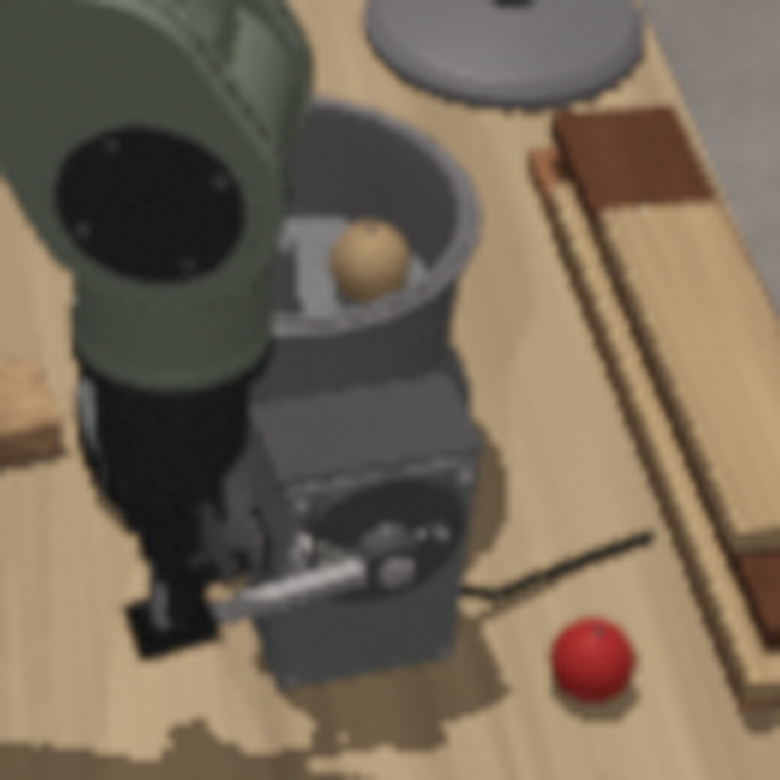

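View pics/scene9.png

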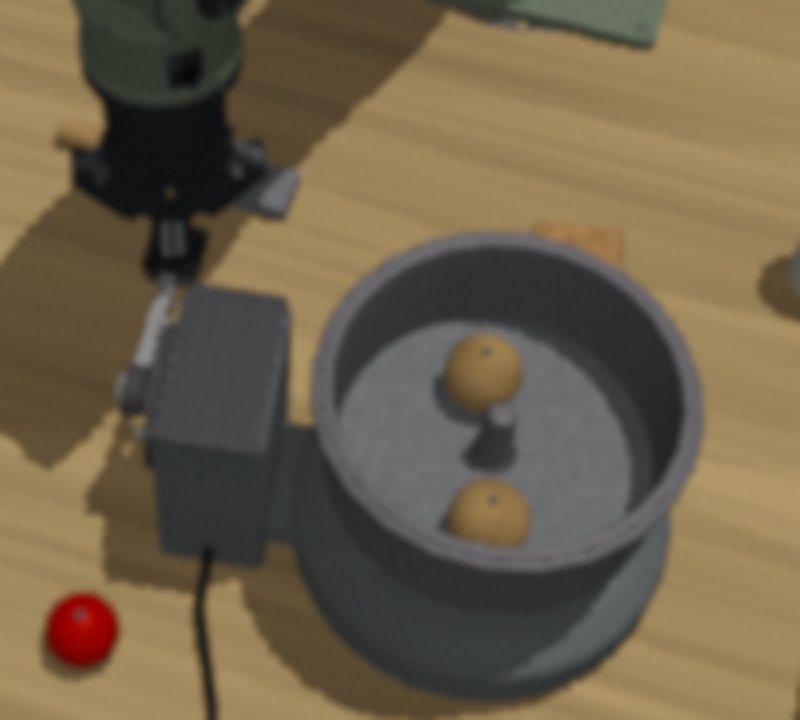

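>>> jog_arm(steps=[[0.001,0,0,0],[0.001,0,0,0],[0,0,0,0],[0,0,0,0]])

```text
t: 17.75
position: [0.5015, -0.1374, 0.0842]
eef_rot: [[0.0, 0.378, -0.926], [-0.0, -0.926, -0.378], [-1.0, 0.0, -0.0]]
contact_force: [-2.2, -0.3, 5.6]
grip_width: -0.003
```

>>> jog_arm(steps=[[0.001,0,0,0],[0.001,0,0,0],[0,0,0,0],[0,0,0,0]])

```text
t: 18.15
position: [0.5017, -0.1374, 0.0822]
eef_rot: [[0.001, 0.378, -0.926], [-0.0, -0.926, -0.378], [-1.0, 0.0, -0.001]]
contact_force: [-1.9, -0.6, 5.5]
grip_width: -0.002
```

```bash
python3 - <<'E'
from h import *
s=sense();print(s['position'])
grab(['scene','side','wrist']); save('wrist','wrist10.png'); save('side','side10.png',(220,140,310,230),8)
c,sn=np.cos(np.radians(8.3)),np.sin(np.radians(8.3))
for n in ['scene','side','wrist']:
    W=cloud(n); p=load(n)[0].astype(int); d=W-np.array([.590,.103,0])
    f=-(c*d[...,0]+sn*d[...,1]); y=-sn*d[...,0]+c*d[...,1]; z=W[...,2]
    m=(f>0.0)&(f<.155)&(y<-.208)&(y>-.262)&(z>.05)&(z<.19)
    for a in np.arange(0,.155,.01):
        q=m&(f>=a)&(f<a+.01)
        if q.sum()>3: print(n,round(a+.005,3),q.sum(),np.round([np.median(y[q]),*np.percentile(z[q],[5,50,95])],3),np.median(p[q],axis=0))
E
```

```text
[ 0.50171572 -0.13737063  0.08219464]
scene 0.005 21 [-0.222  0.128  0.135  0.138] [69. 67. 67.]
scene 0.015 6 [-0.22   0.122  0.131  0.156] [84.5 81.  81.5]
scene 0.025 12 [-0.223  0.117  0.119  0.136] [122.  118.5 116. ]
scene 0.035 16 [-0.222  0.113  0.116  0.126] [131.  128.5 127.5]
scene 0.045 18 [-0.22   0.109  0.115  0.136] [123.5 121.5 121. ]
scene 0.055 10 [-0.224  0.112  0.113  0.115] [129.5 125.  123.5]
scene 0.065 10 [-0.222  0.103  0.109  0.113] [132.5 130.  128.5]
scene 0.075 13 [-0.223  0.105  0.108  0.11 ] [116. 114. 113.]
scene 0.085 11 [-0.223  0.1    0.107  0.109] [87. 79. 78.]
scene 0.095 50 [-0.227  0.094  0.103  0.171] [49.5 47.  41.5]
scene 0.105 172 [-0.23   0.105  0.159  0.186] [18.5 19.  21. ]
scene 0.115 136 [-0.224  0.105  0.139  0.181] [26.  25.  25.5]
scene 0.125 27 [-0.229  0.099  0.15   0.163] [19. 19. 21.]
scene 0.135 8 [-0.21   0.098  0.1    0.137] [20.  21.  21.5]
side 0.005 69 [-0.218  0.077  0.131  0.161] [64. 62. 62.]
side 0.015 68 [-0.213  0.079  0.126  0.16 ] [53.5 52.  52.5]
side 0.025 51 [-0.212  0.082  0.12   0.155] [60. 60. 60.]
side 0.035 
[... 890 characters left out ...]
 229. 230.]
wrist 0.035 563 [-0.221  0.115  0.118  0.119] [234. 230. 231.]
wrist 0.045 748 [-0.218  0.114  0.117  0.135] [223. 219. 220.]
wrist 0.055 638 [-0.218  0.11   0.113  0.115] [220.5 216.  217. ]
wrist 0.065 399 [-0.221  0.108  0.111  0.113] [232. 228. 229.]
wrist 0.075 350 [-0.221  0.106  0.109  0.111] [185.  175.5 176. ]
wrist 0.085 324 [-0.221  0.104  0.107  0.109] [139. 132. 131.]
wrist 0.095 986 [-0.226  0.096  0.105  0.185] [78.  69.  66.5]
wrist 0.105 8881 [-0.233  0.107  0.175  0.189] [51. 46. 45.]
wrist 0.115 5342 [-0.222  0.106  0.159  0.188] [50. 46. 45.]
wrist 0.125 1321 [-0.252  0.143  0.162  0.175] [44. 42. 43.]
wrist 0.135 97 [-0.223  0.101  0.15   0.158] [47. 45. 46.]
```

View pics/wrist10.png

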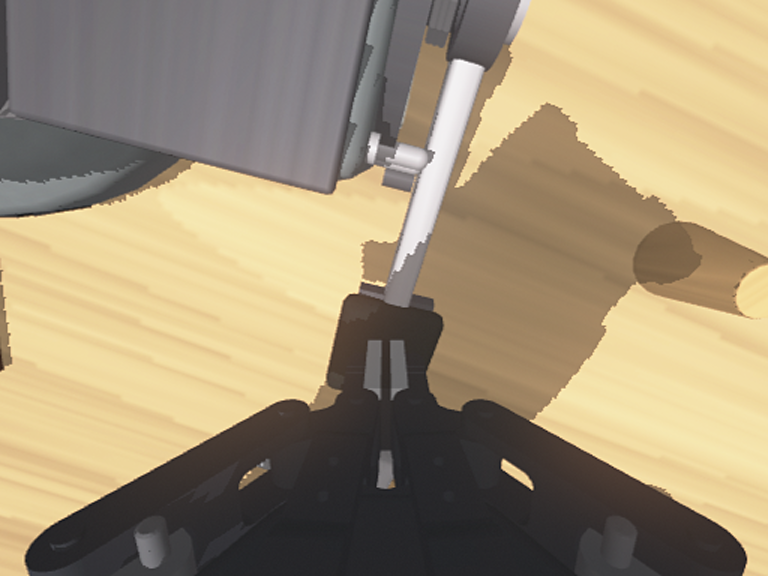

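View pics/side10.png

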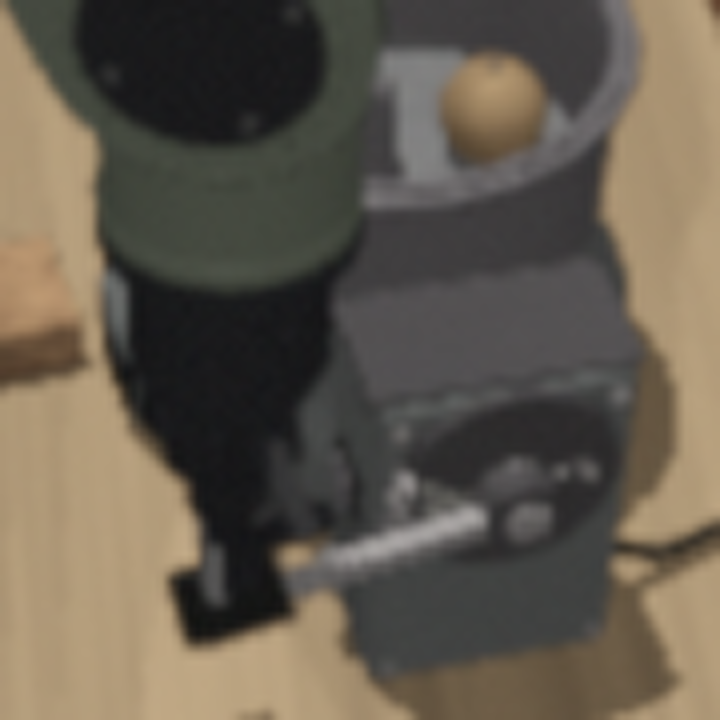

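The rod slope gives a lever angle of about 0.61 rad, yet the TCP reads lower than the pad should be. I'll check where the visible fingertips are relative to the TCP.

```bash
python3 - <<'E'
from h import *
s=sense();T=np.array(s['position']);R=np.array(s['eef_rot'])
for n,us in [('wrist',[(246,228),(248,232),(265,230),(247,240),(265,240),(248,250),(235,215),(285,215),(235,235),(282,240),(100,330)]),('side',[(246,212),(247,214),(247,210),(242,214),(252,213),(246,217),(300,185)])]:
    W=cloud(n);p=load(n)[0]
    for u,v in us: print(n,(u,v),np.round(W[v,u],3),'tool',np.round(R.T@(W[v,u]-T),3),p[v,u])
W=cloud('wrist'); q=(abs(W[...,2])<.02); print('bench z',np.median(W[...,2][q]))
E
python3 - <<'E'
import sys; sys.path.insert(0,'.')
import os; os.chdir('.')
from h import *
save('wrist','wrist10c.png',(200,170,320,290),6)
E
```

```text
wrist (246, 228) [ 0.51  -0.126  0.112] tool [-0.03  -0.008 -0.012] [118 114 113]
wrist (248, 232) [ 0.51  -0.127  0.116] tool [-0.033 -0.007 -0.011] [115 110 110]
wrist (265, 230) [nan nan nan] tool [nan nan nan] [110 108 108]
wrist (247, 240) [ 0.51  -0.127  0.125] tool [-0.043 -0.007 -0.012] [113 109 109]
wrist (265, 240) [ 0.514 -0.135  0.127] tool [-0.045  0.002 -0.013] [109 108 108]
wrist (248, 250) [ 0.51  -0.127  0.135] tool [-0.053 -0.006 -0.012] [111 108 108]
wrist (235, 215) [ 0.513 -0.117  0.107] tool [-0.025 -0.014 -0.018] [83 64 53]
wrist (285, 215) [ 0.523 -0.143  0.108] tool [-0.025  0.014 -0.018] [59 53 47]
wrist (235, 235) [ 0.499 -0.122  0.103] tool [-0.021 -0.015 -0.003] [74 60 51]
wrist (282, 240) [ 0.507 -0.149  0.105] tool [-0.023  0.013 -0.001] [52 49 47]
wrist (100, 330) [ 0.496 -0.088  0.184] tool [-0.102 -0.048 -0.013] [52 47 45]
side (246, 212) [ 0.495 -0.147  0.119] tool [-0.037  0.006  0.01 ] [83 82 82]
side (247, 214) [ 0.498 -0.151  0.113] tool [-0.031  0.011  0.009] [74 73 73]
side (247, 210) [ 0.498 -0.149  0.13 ] tool [-0.048  0.009  0.008] [74 73 72]
side (242, 214) [ 0.483 -0.135  0.098] tool [-0.016 -0.009  0.017] [40 35 28]
side (252, 213) [ 0.513 -0.15   0.116] tool [-0.033  0.016 -0.006] [22 21 22]
side (246, 217) [ 0.495 -0.148  0.097] tool [-0.015  0.007  0.011] [22 22 21]
side (300, 185) [ 0.673 -0.088  0.164] tool [-0.081  0.019 -0.177] [89 77 64]
bench z -0.0005566344943790654
```

View pics/wrist10c.png

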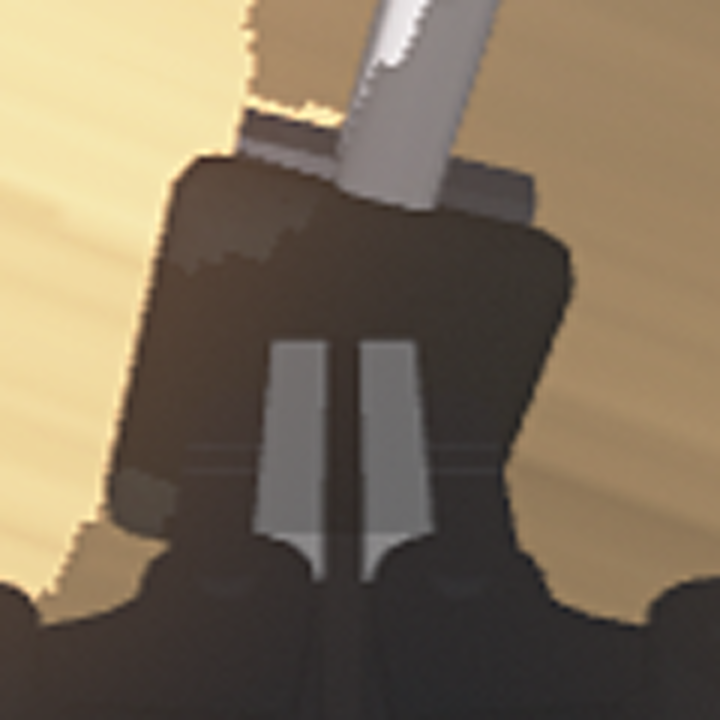

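The contact point is about 20 mm above the reported TCP, so the lever isn't at its stop yet. I'll keep pressing and read the angle from the rod.

>>> jog_arm(steps=[[0.002,0,0,0],[0.002,0,0,0],[0.001,0,0,0],[0.001,0,0,0],[0,0,0,0],[0,0,0,0]])

```text
t: 18.9
position: [0.5024, -0.1373, 0.0764]
eef_rot: [[0.002, 0.378, -0.926], [-0.0, -0.926, -0.378], [-1.0, 0.001, -0.002]]
contact_force: [1.8, 0.5, 8.1]
grip_width: -0.003
```

```bash
cat >> h.py <<'E'
def angle():
    s=sense(); print('t',s['t'],'pos',np.round(s['position'],4),'F',np.round(s['contact_force'],2),'M',np.round(s['moment'],2))
    grab(['wrist']); c,sn=np.cos(np.radians(8.3)),np.sin(np.radians(8.3))
    W=cloud('wrist'); p=load('wrist')[0].astype(int); d=W-np.array([.590,.103,0])
    f=-(c*d[...,0]+sn*d[...,1]); y=-sn*d[...,0]+c*d[...,1]; z=W[...,2]
    fs=[];zs=[]
    for a in np.arange(.028,.09,.004):
        q=(abs(f-a)<.002)&(abs(y+.224)<.012)&(z>.06)&(z<.135)&(p.min(2)>90)
        if q.sum()>8: fs.append(np.median(f[q])); zs.append(np.percentile(z[q],90))
    k=np.polyfit(fs,zs,1); print('lever theta',.4-np.arctan(k[0]),len(fs),'line z at 0',k[1])
E
python3 -c "
from h import *
angle()"
```

```text
t 18.9 pos [ 0.5024 -0.1373  0.0764] F [1.83 0.49 8.1 ] M [ 0.13 -0.38 -0.04]
lever theta 0.7484214402048145 16 line z at 0 0.13429867517222388
```

>>> jog_arm(steps=[[0.001,0,0,0],[0.001,0,0,0],[0,0,0,0],[0,0,0,0]])

```text
t: 19.35
position: [0.5027, -0.1373, 0.0745]
eef_rot: [[0.003, 0.378, -0.926], [-0.0, -0.926, -0.378], [-1.0, 0.001, -0.002]]
contact_force: [2.1, 1.3, 8.1]
grip_width: -0.002
```

```bash
python3 -c "
from h import *
angle()"
```

```text
t 19.35 pos [ 0.5027 -0.1373  0.0745] F [2.07 1.33 8.1 ] M [ 0.12 -0.66 -0.  ]
lever theta 0.7660053847244914 16 line z at 0 0.13454719430966341
```

>>> jog_arm(steps=[[0.001,0,0,0],[0.001,0,0,0],[0.001,0,0,0],[0,0,0,0],[0,0,0,0]])

```text
t: 19.9
position: [0.5026, -0.1373, 0.0714]
eef_rot: [[0.002, 0.378, -0.926], [-0.0, -0.926, -0.378], [-1.0, 0.001, -0.002]]
contact_force: [2.4, -0.5, 8.3]
grip_width: 0.001
```

```bash
python3 -c "
from h import *
angle(); save('wrist','wrist12.png')"
```

```text
t 19.9 pos [ 0.5026 -0.1373  0.0714] F [ 2.36 -0.46  8.28] M [ 0.1  -0.51 -0.02]
lever theta 0.7937158070663113 16 line z at 0 0.13504292328272505
```

View pics/wrist12.png

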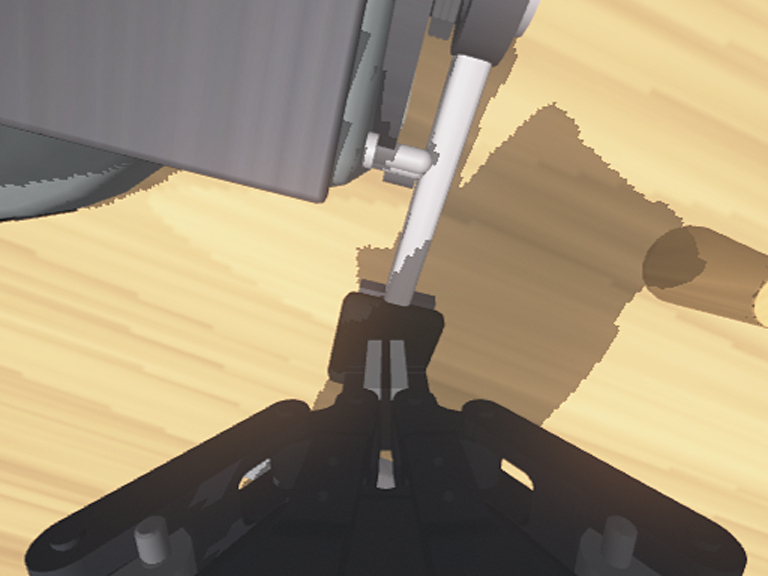

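```bash
cat >> h.py <<'E'
def angle2():
    s=sense(); print('t',s['t'],'pos',np.round(s['position'],4),'F',np.round(s['contact_force'],2))
    c,sn=np.cos(np.radians(8.3)),np.sin(np.radians(8.3))
    for n in ['wrist','side']:
        grab([n])
        W=cloud(n); p=load(n)[0].astype(int); d=W-np.array([.590,.103,0])
        f=-(c*d[...,0]+sn*d[...,1]); y=-sn*d[...,0]+c*d[...,1]; z=W[...,2]
        q=(f>.024)&(f<.092)&(y<-.217)&(y>-.24)&(z>.06)&(z<.135)&(p.min(2)>75)
        # rod ridge: pts with per-bin top
        F=[];Z=[]
        for a in np.arange(.026,.091,.004):
            b=q&(abs(f-a)<.002)
            if b.sum()>4: F.append(f[b].mean()); Z.append(np.median(z[b]))
        F=np.array(F);Z=np.array(Z); print(n,q.sum(),np.round(Z,4))
        k=np.polyfit(F,Z,1); print('theta free slope',.4-np.arctan(k[0]),'z0',k[1])
E
python3 -c "
from h import *
angle2(); save('side','side12.png',(220,140,310,230),8)"
```

```text
t 19.95 pos [ 0.5026 -0.1373  0.0715] F [ 2.01 -0.1   7.75]
wrist 2724 [0.1175 0.1162 0.1149 0.1137 0.1124 0.1111 0.1098 0.1086 0.1073 0.106
 0.1049 0.1035 0.1022 0.101  0.0997 0.0985 0.0972]
theta free slope 0.7065233874963054 z0 0.1256750555278053
side 96 [0.1151 0.1133 0.1114 0.1082 0.11   0.1075 0.105  0.1041 0.0993 0.0977
 0.0948 0.0937 0.0919]
theta free slope 0.7400817565579559 z0 0.12422494848008732
```

View pics/side12.png

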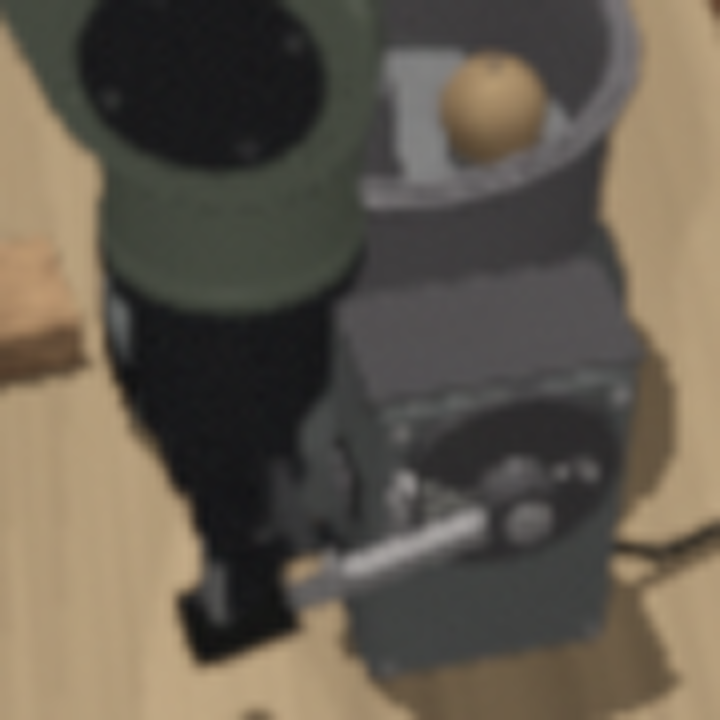

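A clean rod fit gives an angle of about 0.706 rad, already in step three. I'll press slightly further to seat it on the stop.

>>> jog_arm(steps=[[0.001,0,0,0],[0.001,0,0,0],[0,0,0,0],[0,0,0,0]])

```text
t: 20.45
position: [0.5028, -0.1374, 0.0698]
eef_rot: [[0.003, 0.378, -0.926], [-0.0, -0.926, -0.378], [-1.0, 0.001, -0.003]]
contact_force: [2.2, 0.6, 16.1]
grip_width: -0.005
```

>>> jog_arm(steps=[[0.001,0,0,0],[0,0,0,0],[0,0,0,0],[0,0,0,0]])

```text
t: 20.85
position: [0.5029, -0.1374, 0.0694]
eef_rot: [[0.004, 0.378, -0.926], [-0.0, -0.926, -0.378], [-1.0, 0.002, -0.003]]
contact_force: [-2.0, 0.6, 30.8]
grip_width: -0.004
```

```bash
python3 -c "
from h import *
angle2()"
```

```text
t 20.85 pos [ 0.5029 -0.1374  0.0694] F [-1.97  0.61 30.78]
wrist 2768 [0.117  0.1159 0.1144 0.1131 0.1119 0.1106 0.1092 0.1079 0.1066 0.1053
 0.104  0.1026 0.1013 0.0999 0.0987 0.0973 0.096 ]
theta free slope 0.7185332272719848 z0 0.12568767410409515
side 92 [0.1137 0.113  0.1083 0.1084 0.1094 0.106  0.1027 0.1022 0.0987 0.0954
 0.0931]
theta free slope 0.7345822943083533 z0 0.12366268772910008
```

It is at the stop (0.72 rad), with force rising steeply. I'll ease back 1 mm, hold, and check everything.

>>> jog_arm(steps=[[-0.001,0,0,0],[0,0,0,0],[0,0,0,0],[0,0,0,0],[0,0,0,0],[0,0,0,0]])

```text
t: 21.55
position: [0.5028, -0.1374, 0.0698]
eef_rot: [[0.003, 0.378, -0.926], [-0.0, -0.926, -0.378], [-1.0, 0.001, -0.003]]
contact_force: [1.2, 1.0, 15.9]
grip_width: -0.004
```

```bash
python3 - <<'E'
from h import *
angle2(); grab(['scene']); save('scene','scene13.png')
for k,c in [('ball',(.548,.087)),('loaded',(.6465,.1137))]:
    P,_=near('scene',c,.03,.117,.18); print(k,len(P),sphere(P))
for k,c,z0,z1 in [('taper',(.587,-.295),.06,.08),('plain',(.478,.38),.04,.06),('tin',(.52,-.48),.035,.06)]:
    P,_=near('scene',c,.045,z0,z1); print(k,len(P),P.mean(0) if len(P) else '')
print(sense()['contact_force'],sense()['t'])
E
```

```text
t 21.55 pos [ 0.5028 -0.1374  0.0698] F [ 1.2   1.01 15.92]
wrist 2755 [0.1172 0.1158 0.1145 0.1132 0.1119 0.1106 0.1092 0.1079 0.1065 0.1053
 0.104  0.1027 0.1013 0.0999 0.0986 0.0973 0.0959]
theta free slope 0.7199779514946311 z0 0.12580077754982946
side 96 [0.1147 0.1125 0.1105 0.109  0.1106 0.1072 0.1046 0.103  0.1013 0.0984
 0.0968 0.0924 0.0925 0.0921]
theta free slope 0.7502960288647104 z0 0.12430227820018622
ball 300 [0.54873309 0.08614015 0.13249091]
loaded 290 [0.64624691 0.11497036 0.13272356]
taper 85 [ 0.58694335 -0.29572985  0.065188  ]
plain 212 [0.47333904 0.38977825 0.04784619]
tin 441 [ 0.51829454 -0.4819892   0.04268011]
[ 1.55435431  0.14238147 15.7431136 ] 21.7
```

View pics/scene13.png

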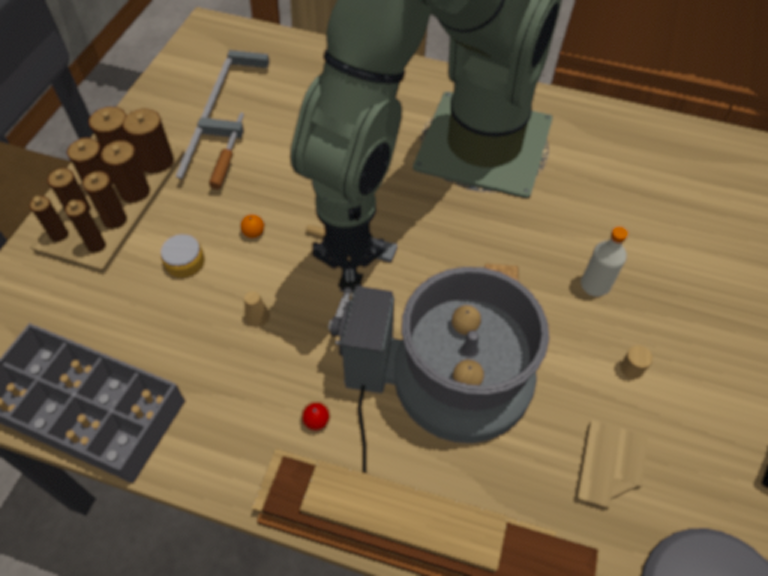

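The picture shows both feet in the tub at (466,320) and (468,375), the lever held down at (348,280), and everything else where it was. Handing in.

```bash
python3 -c "
from plant import *
print(finish_job()); s=sense(); print(s['t'],s['contact_force'])"
```

```text
the job is handed in; nothing more can be done
None
the job is handed in; nothing more can be done
```

I lowered the pale ball foot onto the tub's floor beside the first and let go of it. I then pressed the speed lever to its end stop and handed the job in at about 21.7 s, still holding it down. The hand-in gave no verdict.

**Ball feet:** In the last scene picture both stood in the tub, with fitted centres about 19.5 mm above its floor. They were about 45 mm (new) and 57 mm (first) from its axis. When I lowered the foot, the floor pushed back with about 9 N before I opened the fingers.

**Lever:** The wrist camera gave about 0.72 rad, held with about 16 N. It briefly reached 31 N at the stop before I eased back 1 mm.

**Other things on the bench:** I re-measured the taper foot and wax tin, and neither had moved. I judged the rest by eye against the first picture, and the gripper partly hid the brush.

**Checks that disagreed:**
- **Side camera:** it read 0.73–0.75 rad for the lever, beyond its 0.72 stop. That fit was noisy, so I went by the wrist camera and the sharp force rise.
- **Fingertip height:** the reported TCP was about 20 mm below where the fingertips met the pad. I did not explain this, and went by the lever angle and force instead.
- **First angle estimate:** it caught a fixed peg beside the lever and read too high, so I discarded it.

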